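Brace the seed jar and open its lid

TASK

Open the budgie's seed jar: first swing the holder's drop bar down across the front of the jar into its fork, so that the jar is braced. Then unscrew the tight lid, stop turning as soon as its threads have let go, and lift it straight off without pulling the jar out of its seat. Finish still holding the lid, level and still, right over the mouth with its lower edge about two centimetres above the rim, the bar still in its fork and the other things on the table left alone.

Things in the scene. Friction and masses are not known exactly. Their poses are not given: they have to be found in the camera images.
- holder: bamboo-board jar holder fixed to the table, front open. Origin on the table under the centre of the jar's place; x from the open front to the back board, y to the left, z up. Floor 6 mm thick; back and short side boards 78 mm high, inner faces 39 mm from the centre. Two steel posts in front, 54 mm to either side: bar hinge on the right (-y, 84 mm high), fork on the left (+y, tips 92 mm high)
- bar (a joint): angle of the steel drop bar, rad: 0 = level across the jar's front, lying in its fork (end stop); grows as the bar is raised, 1.57 = upright, end stop at 2.1. A stiff hinge keeps it where it is left; about 1 N at the ball moves it
- bar_hinge (a point): hinge of the drop bar: in the holder's axes 42.5 mm in front of its origin (-x), 54 mm to the right (-y), 72 mm up. The bar turns about the holder's x axis, so it swings in the holder's y-z plane; level, its free end points to +y. Flat steel, 6 mm thick along the holder's x, 10 mm deep
- bar_knob (a point): centre of the black ball, 20 mm in diameter, on the bar's free end, 142 mm from the hinge. With the bar closed it is 88 mm left (+y) of the holder's centre, 28 mm past the fork post, 72 mm above the table, with free space all round
- jar: square amber glass jar, loose, about 0.4 kg; origin at the centre of its foot, z up, standing on the holder's floor with 2 to 3 mm play to the boards and the closed bar. Body 74 mm square, 84 mm high; shoulder ends 92 mm above the foot; neck 46 mm across. The holder's side boards reach only its rear half; the closed bar shuts it in at the front
- jar_mouth (a point): centre of the jar's mouth, level with the rubber seal on the rim: 116.5 mm above the jar's foot, 122.5 mm above the table. Axes as the jar's
- lid_center (a point): centre (half-way up) of the round aluminium screw lid: 61 mm outside diameter, 20 mm tall, flat top, knurled edge, z up. Screwed on, its lower edge is 17 mm below the jar mouth and its top 3 mm above. Fully tight, its x axis is parallel to that of the jar
- lid: the same lid at the centre of its lower edge. Twist-off thread, three lugs: loosens anticlockwise from above, up to 0.9 N m at first, slack after 25 degrees, lets go 45 degrees (0.79 rad) past fully tight; starts 0 to 6 degrees past fully tight. It rises 1 mm at most while turning. Lifts free between 48 and 95 degrees; 60 is the middle of what is wanted, over 80 is too far
- dish: blue ceramic dish 100 mm across, leave alone
- perch: bamboo perch 200 mm long lying on the table, leave alone
- toy: blue silicone ring toy 64 mm across, leave alone
Things that resemble listed ones, but are neither listed nor needed, are in the scene too. Leave any turquoise look-alike of the jar alone.

How it is judged:
By the outcome, as a careful person would: the job done as asked, in the order asked, and still so for the second after the job is handed in, while the arm keeps its last pose, push and grip.
It also fails if it takes over 48 s, if anything falls off the work surface, if the arm or the gripper's body presses on something with over 40 N, if the wrist force passes 120 N, or if a joint passes its speed limit or range.

ROBOT

A 7-joint arm with a two-finger parallel gripper is mounted at the origin on the work surface. World frame = base frame: x ahead of the robot, y to its left, z up, the work surface at z = 0. Lengths are in mm, angles in rad, forces in N, time in s.
With the tool pointing down it reaches from about 400 to 875 mm from the base axis. Payload 4.4 kg.
Tool frame: the origin (TCP) lies midway between the tips of the shut fingers; the grasp point (between the pads) lies 19 mm behind it (ctrl.pinch_z is the distance from the TCP to the grasp point, in mm); z points along the fingers, y is the line along which they close (so a half turn about z gives the same grasp; the last joint's range is limited). The gripper opens to 85 mm and grips with 20 to 120 N. Pads are 22 mm wide; open, the fingers measure 114 mm over their backs; the gripper's body (76 mm by 85 mm) begins 54 mm behind the grasp point. The pads swing forward as they close: fully open they stand 13 mm farther back than shut.
Start: joints at [1.139, 0.628, 0.038, 1.517, -0.027, 0.996, -0.02], TCP at [232.531, -606.999, 231.313] pointing down, gripper open.
Joint ranges: [-3.06, 3.06], [-0.37, 2.12], [-1.25, 1.32], [0.18, 2.47], [-1.1, 4.24], [0.23, 1.98], [-2.94, 2.94]. Speed limits (rad/s): [2.57, 2.57, 3.14, 3.14, 3.14, 3.14, 3.14].

INTERFACE

Orientations are given as [roll, pitch, yaw] about the fixed x, y, z axes, in that order (R = Rz(yaw) Ry(pitch) Rx(roll)).
In Python, from cell import read_state, cams, order, ctrl gives the robot as it stands.
- The arm moves only by the tool move_arm, never from a script. Its argument "targets" is text: rows parted by semicolons, each of 7 numbers parted by spaces: the gripper's target within -1 to 1 (fully open at 1, half-way at 0, shut at -1), then the shift along the tool's x, y, z in cm, then the turn, a rotation vector about the tool's x, y, z in degrees. A call has 1 to 5 rows; each row shifts and turns the commanded pose from where the row before left it, along the tool's axes as they then stand; what a row does not reach is not made up. A row lasts 1/12 s, in which the tool goes at most 41.7 mm and 7.16 degrees, less where a joint would pass 70% of its speed; a pose out of reach is approached as far as the arm can. A call with a gripper value outside its range is refused whole. The fingers move at their own pace and stop on an object; the grip force is fixed at half the most. Time passes only in rows, so rows that do not move let the fingers close. It gives the time, the measured TCP pose, the force, the opening and the grip force at its end, in the units of the state.
- read_state(): the state, without advancing time (a new reading comes with each control period).
- cams.get_image(name): name is "scene" or "top" or "wrist"; returns a dict with "color" (480x640x3 uint8, red, green, blue), "fovy" (degrees; the focal length in pixels is half the picture's height over the tangent of half this angle, whatever the lens; pixels are square), "cx", "cy" (the principal point, pixels), "k1" (the pictures are not rectified: a ray, as slopes to the right and down, at radius r is drawn at 1 + k1 r^2 times it, then the intrinsics apply), "rvec" (rotation vector, rad) and "tvec" (3), from world to camera coordinates, as OpenCV has them. Camera axes: x right, y down, z forward; pixel columns grow to the right and rows downward; lengths in mm; the calibration is good to about 2 mm. A picture is of the moment at which its call begins. There is no depth.
- order.finish_job(): hands the job in; it is judged then, once.
The state is a dict: "clock": time; "qpos": joint angles; "qd": joint speeds; "tau": joint torques, N m; "eef_pos": TCP position; "tool_rot": TCP orientation; "force": force on the tool from outside, world axes, zero at the start; "torque": the same for the moment, N m; "width": finger opening in mm; "gripper_force": force on a finger pad.
Only numpy, scipy, OpenCV 4.12 (cv2) and the standard library are available. Lean on these libraries where they do the work, as an engineer would, in place of code of your own. Each camera call takes 0.05 s, during which the arm holds its last target. There are 200 camera calls.

## Working session

There is one attempt and no reset: what is moved stays moved. The work goes in short steps, Python scripts to look and compute and a tool call to move; the robot and the scene stay as the last step left them, time stands still between calls to the robot, and variables do not carry over. Pictures are saved under pics/ and viewed, at most 10 in all, crops included, and the job is handed in when it is done.

Besides the shell and the picture viewer there is one more tool, called by a JSON object that holds its "fn" and its "kwargs", one argument or row to a line. move_arm: Moves the arm, as the interface text tells. Its arguments: {"type":"object","properties":{"targets":{"type":"string"}},"required":["targets"]}

```bash
mkdir -p pics; cat > h.py <<'E'
import numpy as np, cv2
from cell import read_state, cams, order, ctrl
def shot(n,f):
    im=cams.get_image(n); cv2.imwrite(f'pics/{f}.png',cv2.cvtColor(im['color'],cv2.COLOR_RGB2BGR))
    np.save(f'pics/{f}.npy',im,allow_pickle=True); return im
def load(f): return np.load(f'pics/{f}.npy',allow_pickle=True).item()
def cam(im):
    R=cv2.Rodrigues(np.array(im['rvec'],float))[0]; t=np.array(im['tvec'],float).ravel()
    f=240/np.tan(np.radians(im['fovy'])/2); K=np.array([[f,0,im['cx']],[0,f,im['cy']],[0,0,1.]])
    return R,t,K,np.array([im['k1'],0,0,0,0.])
def ray(im,uv):
    R,t,K,d=cam(im); p=cv2.undistortPointsIter(np.array([[uv]],float),K,d,None,None,(3,50,1e-10)).ravel()
    v=R.T@np.array([p[0],p[1],1]); return -R.T@t, v/np.linalg.norm(v)
def onz(im,uv,z):
    c,v=ray(im,uv); return c+v*(z-c[2])/v[2]
def tri(rs):
    A=0;b=0
    for c,v in rs:
        P=np.eye(3)-np.outer(v,v); A=A+P; b=b+P@c
    x=np.linalg.solve(A,b); return x,[round(float(np.linalg.norm((np.eye(3)-np.outer(v,v))@(x-c))),1) for c,v in rs]
def proj(im,X):
    R,t,K,d=cam(im); return cv2.projectPoints(np.array(X,float).reshape(-1,1,3),np.array(im['rvec'],float),t,K,d)[0].reshape(-1,2)
E
python3 - <<'E'
from h import *
for n in ['scene','top']:
    im=shot(n,n+'0'); print(n,im['fovy'],im['k1'],np.round(-cam(im)[0].T@cam(im)[1]))
s=read_state(); print(s, ctrl.pinch_z)
E
```

```text
scene 51.072896082966835 -0.06461781988698038 [962. 182. 912.]
top 51.90599890557268 -0.11846747248496366 [ 327.  -14. 1185.]
{'clock': 0.1, 'qpos': array([ 1.1392176 ,  0.62926922,  0.03844339,  1.51825642, -0.02700605,
        0.99627106, -0.01998244]), 'qd': array([ 9.77182355e-05, -3.54649495e-03, -2.07196541e-04, -4.60461039e-03,
        4.16807742e-04,  1.89563322e-03,  1.85300321e-03]), 'tau': array([ 2.87245661e-03, -5.64536119e+01,  1.23045925e+00, -1.93972081e+01,
        1.12797166e-02,  5.49600823e-03, -9.56237329e-07]), 'eef_pos': array([ 232.3260006 , -606.47814277,  230.47460189]), 'tool_rot': array([-3.13990646e+00,  1.14182947e-05,  3.65794372e-01]), 'force': array([ 0.52330004, -0.32631689, -1.07737811]), 'torque': array([ 0.02499685, -0.04445933,  0.02408358]), 'gripper_force': 0.0, 'width': 85.6615270221323} 18.700000000000003
```

View pics/scene0.png

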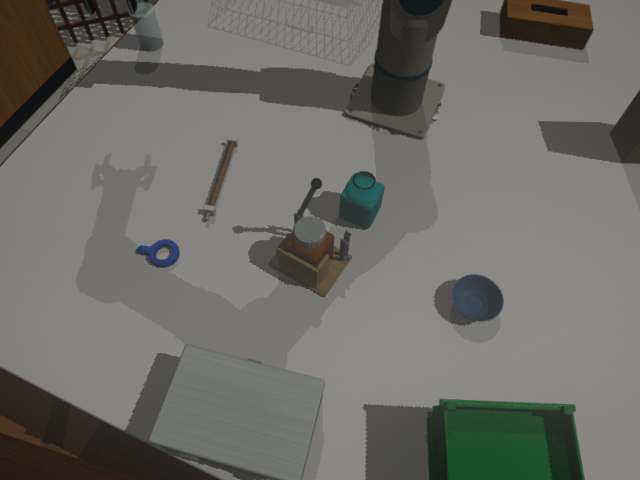

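View pics/top0.png

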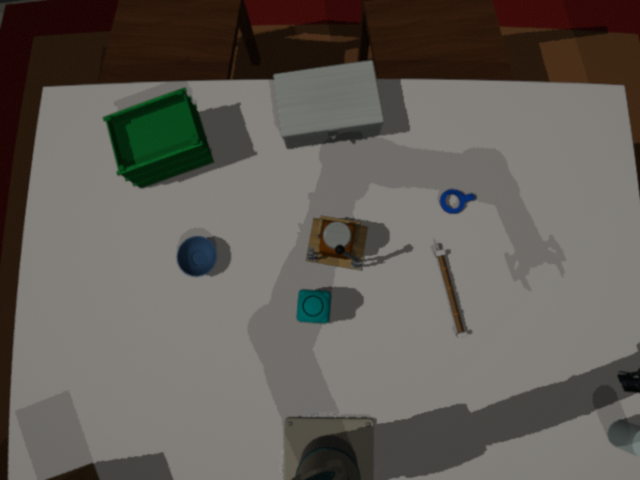

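The scene view shows the lid at (310,232), the black ball at (316,183), the fork at (346,243) and the turquoise look-alike at (362,200). The top view shows the lid at (337,235), the ball at (340,250), the fork at (313,255), the hinge at (360,262) and the look-alike at (313,306).

Candidates for the jar are the amber one with the metal lid, scene (310,235), and the turquoise open one, scene (362,200). I choose the amber one in the bamboo holder and will check it in a crop.

```bash
python3 - <<'E'
from h import *
S,T=load('scene0'),load('top0')
a=cv2.resize(cv2.imread('pics/scene0.png')[165:305,250:400],None,fx=4,fy=4,interpolation=cv2.INTER_CUBIC)[:600,:]
b=cv2.resize(cv2.imread('pics/top0.png')[200:300,290:390],None,fx=5.6,fy=5.6,interpolation=cv2.INTER_CUBIC)
c=np.zeros((560,800,3),np.uint8); a=cv2.resize(a,(400,373)); b=cv2.resize(b,(400,400)); c[:373,:400]=a; c[:400,400:]=b
cv2.imwrite('pics/crop0.png',c[:400])
def blob(im,m,near):
    n,l,st,ce=cv2.connectedComponentsWithStats(m.astype(np.uint8)); 
    k=min(range(1,n),key=lambda i:np.hypot(*(ce[i]-near))+ (1e3 if st[i][4]<15 else 0)); return ce[k],st[k]
for n,im,near,nb in [('S',S,(310,232),(316,183)),('T',T,(337,235),(340,250))]:
    h=cv2.cvtColor(im['color'],cv2.COLOR_RGB2HSV); x,y=near
    m=np.zeros(h.shape[:2],bool); m[y-25:y+25,x-25:x+25]=True
    print(n,'lid',blob(im,m&(h[...,1]<45)&(h[...,2]>90),near))
    x,y=nb;m[:]=False;m[y-12:y+12,x-12:x+12]=True
    print(n,'knob',blob(im,m&(h[...,2]<50),nb))
print('knob',tri([ray(S,(316,183)),ray(T,(340,250))]))
print('lid top',onz(S,(310,229),126),onz(T,(337,235),126))
E
```

```text
S lid (array([307.63713478, 225.22808671]), array([ 285,  207,   50,   39, 1061], dtype=int32))
S knob (array([315.74324324, 183.55405405]), array([312, 179,   9,  10,  74], dtype=int32))
T lid (array([336.0955414 , 234.17622081]), array([324, 223,  26,  24, 471], dtype=int32))
T knob (array([341.97674419, 251.90697674]), array([328, 239,  24,  20, 215], dtype=int32))
knob (array([466.83099955, -22.83154838, 207.70082124]), [0.7, 0.7])
lid top [511.73902903 -16.2320768  126.        ] [511.22339972 -16.23457807 126.        ]
```

View pics/crop0.png

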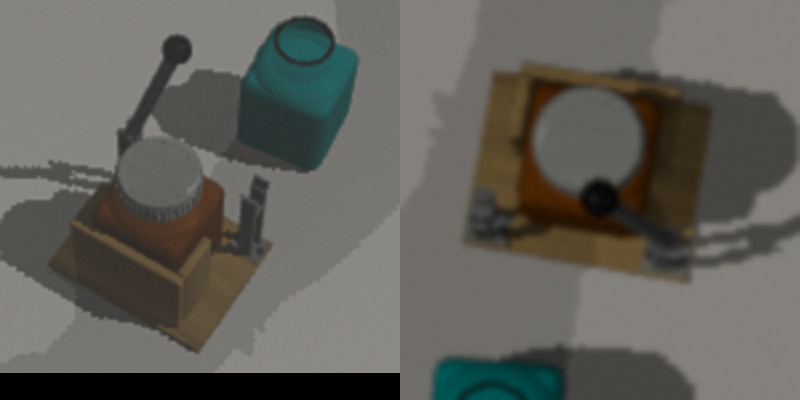

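The crop confirms it: the amber jar with the metal lid is in the bamboo holder, and the bar is raised to about 1.27 rad. The ball is at crop (598,198), the base-plate front corners at (465,243) and (690,280). Next I get the yaw from the base corners.

```bash
cat >> h.py <<'E'
from scipy.spatial.transform import Rotation as Ro
def plan(pos,yaw,n=None,start=None,mx=40):
    """rows (tool axes, cm/deg) for a straight path with tool down"""
    s=read_state(); p=np.array(s['eef_pos'] if start is None else start[0],float); y=s['tool_rot'][2] if start is None else start[1]
    d=np.array(pos)-p; dy=yaw-y; n=n or int(max(np.ceil(np.linalg.norm(d)/mx),np.ceil(abs(np.degrees(dy))/7.1),1))
    for i in range(n):
        yy=y+dy*i/n; R=Ro.from_euler('xyz',[np.pi,0,yy]).as_matrix()
        print(np.round(R.T@(d/n)/10,2),round(-np.degrees(dy/n),2))
E
python3 - <<'E'
from h import *
S,T=load('scene0'),load('top0')
for im,pts in [(T,[(306.25,260.75),(362.5,270)]),(S,[(250+48/2.667,165+262/2.667),(250+197/2.667,165+352/2.667),(250+272/2.667,165+242/2.667)])]:
    P=[onz(im,p,6) for p in pts]; print(np.round(P,1))
    for a,b in zip(P,P[1:]): d=b-a; print('edge',np.linalg.norm(d).round(1),np.degrees(np.arctan2(d[1],d[0])).round(1))
# turquoise jar
for im,m0 in [(S,None),(T,None)]:
    h=cv2.cvtColor(im['color'],cv2.COLOR_RGB2HSV); m=(h[...,0]>82)&(h[...,0]<95)&(h[...,1]>130); ys,xs=np.nonzero(m); print(xs.min(),xs.max(),ys.min(),ys.max(),onz(im,(xs.mean(),ys.mean()),60).round())
plan([450,-85,250],1.41)
E
```

```text
[[468.8  57.3   6. ]
 [447.2 -77.9   6. ]]
edge 136.9 -99.1
[[552.5 -92.9   6. ]
 [577.2  40.9   6. ]
 [468.9  58.8   6. ]]
edge 136.0 79.5
edge 109.9 170.6
344 440 0 208 [331.  36.  60.]
297 631 290 479 [323.  33.  60.]
[ 2.6  -2.73 -0.13] -3.99
[ 2.78 -2.54 -0.13] -3.99
[ 2.95 -2.34 -0.13] -3.99
[ 3.11 -2.13 -0.13] -3.99
[ 3.25 -1.91 -0.13] -3.99
[ 3.37 -1.68 -0.13] -3.99
[ 3.48 -1.44 -0.13] -3.99
[ 3.57 -1.19 -0.13] -3.99
[ 3.65 -0.94 -0.13] -3.99
[ 3.7  -0.69 -0.13] -3.99
[ 3.74 -0.43 -0.13] -3.99
[ 3.76 -0.17 -0.13] -3.99
[ 3.77  0.1  -0.13] -3.99
[ 3.75  0.36 -0.13] -3.99
[ 3.72  0.62 -0.13] -3.99
```

{"fn": "move_arm", "kwargs": {
  "targets": "-1 2.6 -2.7 -0.2 0 0 -4; -1 2.8 -2.5 -0.2 0 0 -4; -1 3.0 -2.3 -0.2 0 0 -4; -1 3.1 -2.1 -0.2 0 0 -4; -1 3.3 -1.9 -0.2 0 0 -4"
}}

```text
clock: 0.52
eef_pos: [306.8, -432.0, 241.0]
tool_rot: [-3.141, -0.0, 0.718]
force: [0.7, 0.1, -0.6]
width: 25.6
gripper_force: 0.0
```

{"fn": "move_arm", "kwargs": {
  "targets": "-1 3.4 -1.7 -0.2 0 0 -4; -1 3.5 -1.4 -0.2 0 0 -4; -1 3.6 -1.2 -0.2 0 0 -4; -1 3.6 -0.9 -0.2 0 0 -4; -1 3.7 -0.7 -0.2 0 0 -4"
}}

```text
clock: 0.93
eef_pos: [379.6, -258.3, 251.3]
tool_rot: [-3.141, 0.0, 1.067]
force: [0.6, -0.3, 0.3]
width: -0.1
gripper_force: 0.0
```

{"fn": "move_arm", "kwargs": {
  "targets": "-1 3.7 -0.4 0 0 0 -4; -1 3.8 -0.2 0 0 0 -4; -1 3.8 0.1 0 0 0 -4; -1 3.7 0.4 0 0 0 -4; -1 3.0 0.5 0 0 0 -4"
}}

```text
clock: 1.35
eef_pos: [449.7, -90.2, 251.4]
tool_rot: [3.141, -0.001, 1.418]
force: [0.6, 0.3, -0.3]
width: -0.1
gripper_force: 0.0
```

{"fn": "move_arm", "kwargs": {
  "targets": "-1 0 0 0 0 0 0; -1 0 0 0 0 0 0"
}}

```text
clock: 1.52
eef_pos: [449.3, -91.4, 251.1]
tool_rot: [-3.141, -0.0, 1.417]
force: [-0.5, -1.5, -0.5]
width: -0.2
gripper_force: 0.0
```

```bash
cat >> h.py <<'E'
YH=np.radians(-9.6); O=np.array([511.5,-16.2,0.])
def H(x,y,z): c,s=np.cos(YH),np.sin(YH); return O+[c*x-s*y,s*x+c*y,z]
def inH(p): c,s=np.cos(YH),np.sin(YH); d=np.array(p)-O; return np.array([c*d[0]+s*d[1],-s*d[0]+c*d[1],d[2]])
def st():
    s=read_state(); print('clk %.2f'%s['clock'],'pos',np.round(s['eef_pos'],1),'H',inH(s['eef_pos']).round(1),'rpy',np.degrees(s['tool_rot']).round(2),'F',np.round(s['force'],1),'M',np.round(s['torque'],2),'w',round(s['width'],1),round(s['gripper_force'],1))
E
python3 - <<'E'
from h import *
st()
for a in [1.27,1.1,.9,.7,.5,.3,.15,0]:
    b=np.array([-54+142*np.cos(a),72+142*np.sin(a)]); print(a,b.round(), (b+[-21*np.sin(a),10*np.cos(a)-6*np.sin(a)]).round(1))
E
```

```text
clk 1.52 pos [449.3 -91.4 251.1] H [-48.7 -84.5 251.1] rpy [-1.7997e+02 -3.0000e-02  8.1180e+01] F [-0.5 -1.5 -0.5] M [-0.05  0.03  0.04] w -0.2 0.0
1.27 [-12. 208.] [-32.  204.9]
1.1 [ 10. 199.] [ -8.3 197.7]
0.9 [ 34. 183.] [ 17.8 184.7]
0.7 [ 55. 163.] [ 41.1 167.3]
0.5 [ 71. 140.] [ 60.5 146. ]
0.3 [ 82. 114.] [ 75.5 121.7]
0.15 [86. 93.] [ 83.3 102.2]
0 [88. 72.] [88. 82.]
```

{"fn": "move_arm", "kwargs": {
  "targets": "-1 1.0 0.6 2.3 0 0 0.8; -1 1.5 0 2.3 0 0 0; -1 1.0 0 0 0 0 0; -1 1.0 0 0 0 0 0; -1 0.5 0 0 0 0 0"
}}

```text
clock: 1.93
eef_pos: [463.8, -44.2, 206.0]
tool_rot: [3.141, -0.0, 1.399]
force: [1.2, -0.4, 0.1]
width: -0.1
gripper_force: 0.0
```

{"fn": "move_arm", "kwargs": {
  "targets": "-1 0.6 0 0 0 0 0; -1 0.6 0 0.1 0 0 0; -1 0.6 0 0.2 0 0 0; -1 0.6 0 0.2 0 0 0; -1 0.6 0 0.3 0 0 0"
}}

```text
clock: 2.35
eef_pos: [469.0, -14.9, 197.6]
tool_rot: [3.14, -0.0, 1.399]
force: [-0.3, -0.1, 0.9]
width: -0.2
gripper_force: 0.3
```

```bash
python3 - <<'E'
from h import *
st(); im=shot('scene','s1'); cv2.imwrite('pics/s1c.png',cv2.resize(cv2.imread('pics/s1.png')[100:300,200:450],None,fx=3,fy=3))
E
```

```text
clk 2.35 pos [469.  -14.9 197.6] H [-42.1  -5.8 197.6] rpy [179.92  -0.    80.13] F [-0.3 -0.1  0.9] M [-0.04 -0.06 -0.02] w -0.2 0.3
```

View pics/s1c.png

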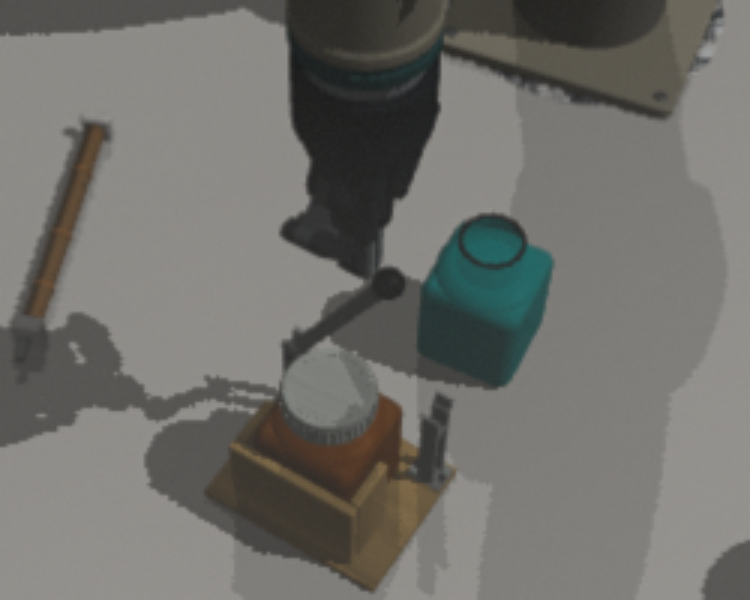

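The ball, crop (388,283), is being pushed down ahead of the fingers, and the bar is swinging toward the fork at (435,440). I continue along the arc.

{"fn": "move_arm", "kwargs": {
  "targets": "-1 1.2 0 0.6 0 0 0; -1 1.2 0 0.7 0 0 0; -1 1.2 0 0.9 0 0 0; -1 1.1 0 0.9 0 0 0; -1 1.0 0 1.0 0 0 0"
}}

```text
clock: 2.82
eef_pos: [478.3, 41.6, 155.9]
tool_rot: [-3.142, 0.0, 1.399]
force: [-0.6, -1.1, 0.1]
width: -0.3
gripper_force: 0.3
```

{"fn": "move_arm", "kwargs": {
  "targets": "-1 0.9 0 1.1 0 0 0; -1 0.8 0 1.2 0 0 0; -1 0.7 0 1.2 0 0 0; -1 0.4 0 1.0 0 0 0; -1 0.4 0 1.0 0 0 0"
}}

```text
clock: 3.23
eef_pos: [483.7, 72.8, 100.5]
tool_rot: [-3.141, 0.0, 1.399]
force: [-0.4, -0.4, 0.6]
width: -0.3
gripper_force: 0.2
```

{"fn": "move_arm", "kwargs": {
  "targets": "-1 0.2 0 0.8 0 0 0; -1 0.2 0 0.5 0 0 0; -1 0.1 0 0.4 0 0 0"
}}

```text
clock: 3.48
eef_pos: [484.4, 77.4, 83.7]
tool_rot: [-3.141, 0.0, 1.399]
force: [0.3, -0.6, -0.0]
width: 0.0
gripper_force: 0.2
```

```bash
python3 - <<'E'
from h import *
st(); im=shot('scene','s2')
E
```

```text
clk 3.48 pos [484.4  77.4  83.7] H [-42.3  87.8  83.7] rpy [-1.7997e+02  2.0000e-02  8.0150e+01] F [ 0.3 -0.6 -0. ] M [-0.05  0.04 -0.01] w 0.0 0.2
```

{"fn": "move_arm", "kwargs": {
  "targets": "-1 0 0 0.15 0 0 0; -1 0 0 0.15 0 0 0; -1 0 0 0 0 0 0"
}}

```text
clock: 3.78
eef_pos: [484.9, 77.4, 81.7]
tool_rot: [3.141, -0.0, 1.399]
force: [-0.1, 0.1, 3.2]
width: -0.1
gripper_force: 1.6
```

{"fn": "move_arm", "kwargs": {
  "targets": "-1 0 0 0.15 0 0 0; -1 0 0 0 0 0 0"
}}

```text
clock: 3.95
eef_pos: [485.0, 77.4, 81.2]
tool_rot: [3.14, -0.0, 1.399]
force: [-2.1, -0.8, 14.0]
width: 0.5
gripper_force: 6.9
```

The bar has met its end stop (14 N). I back off upward and go over the lid, opening the gripper.

{"fn": "move_arm", "kwargs": {
  "targets": "-1 0 0 -2.5 0 0 0; -1 0 0 -3.5 0 0 0; 1 0 0 -3.5 0 0 0; 1 -3.0 1.4 -0.5 0 0 0; 1 -3.0 1.4 0 0 0 0"
}}

```text
clock: 4.37
eef_pos: [504.2, 14.8, 183.2]
tool_rot: [3.135, -0.002, 1.404]
force: [0.7, -0.6, 0.6]
width: 35.7
gripper_force: 0.0
```

{"fn": "move_arm", "kwargs": {
  "targets": "1 -2.8 1.4 0 0 0 0; 1 0 0 0 0 0 0; 1 0 0 0 0 0 0; 1 0 0 0 0 0 0"
}}

```text
clock: 4.7
eef_pos: [510.7, -16.1, 179.9]
tool_rot: [-3.141, -0.001, 1.399]
force: [0.3, -0.5, -0.1]
width: 83.3
gripper_force: 0.0
```

```bash
python3 - <<'E'
from h import *
st(); shot('scene','s3'); shot('wrist','w3')
a=cv2.resize(cv2.imread('pics/s3.png')[160:310,230:400],None,fx=2.35,fy=2.35)
b=cv2.resize(cv2.imread('pics/w3.png'),(400,300))
c=np.zeros((360,800,3),np.uint8); c[:a.shape[0],:400]=a[:360,:400]; c[:300,400:]=b; cv2.imwrite('pics/c3.png',c)
E
```

```text
clk 4.70 pos [510.7 -16.1 179.9] H [-8.000e-01 -1.000e-01  1.799e+02] rpy [-1.7999e+02 -3.0000e-02  8.0140e+01] F [ 0.3 -0.5 -0.1] M [0.02 0.07 0.01] w 83.3 0.0
```

View pics/c3.png

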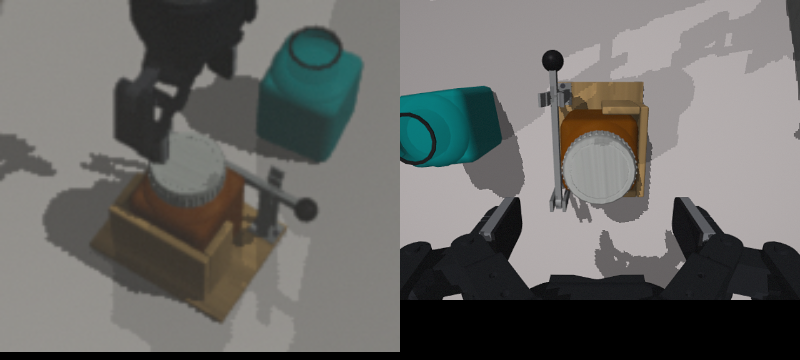

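The wrist view shows the bar level through its fork at (552,98), with the ball at (552,60). The lid centre is near (600,167), about midway between the fingers. I measure the lid from the wrist view.

```bash
python3 - <<'E'
from h import *
W=load('w3'); h=cv2.cvtColor(W['color'],cv2.COLOR_RGB2HSV)
m=np.zeros(h.shape[:2],np.uint8); x0,y0=320,267
m[y0-80:y0+80,x0-80:x0+80]=((h[...,1]<40)&(h[...,2]>120))[y0-80:y0+80,x0-80:x0+80]
m=cv2.morphologyEx(m,cv2.MORPH_OPEN,np.ones((5,5)))
g=cv2.medianBlur(cv2.cvtColor(W['color'],cv2.COLOR_RGB2GRAY),5)
c=cv2.HoughCircles(g,cv2.HOUGH_GRADIENT,1,40,param1=100,param2=25,minRadius=45,maxRadius=75)
for q in c[0][:4]: 
    P=onz(W,q[:2],126); Q=onz(W,(q[0]+q[2],q[1]),126); print(q,P.round(1),inH(P).round(1),'r',np.linalg.norm(P-Q).round(1))
k=cv2.HoughCircles(g,cv2.HOUGH_GRADIENT,1,40,param1=100,param2=12,minRadius=12,maxRadius=24)
for q in k[0][:5]:
    if abs(q[0]-243)<25 and abs(q[1]-96)<25: print('ball',q,inH(onz(W,q[:2],72)).round(1))
# where TCP line projects at z=126
print(proj(W,[[510.7,-16.1,126]]))
E
```

```text
[319.5 266.5  58.9] [514.  -12.8 126. ] [  1.9   3.8 126. ] r 29.5
[  4.5 232.5  47.2] [360.   31.9 126. ] [-157.4   22.2  126. ] r 25.3
ball [244.5  97.5  17.4] [-40.4  87.2  72. ]
[[314.10732263 273.74515112]]
```

{"fn": "move_arm", "kwargs": {
  "targets": "1 0.14 0.14 2.5 0 0 0; 1 0 0 2.5 0 0 0; 1 0 0 2 0 0 0; 1 0 0 1.5 0 0 0; 1 0 0 0 0 0 0"
}}

```text
clock: 5.22
eef_pos: [510.3, -13.9, 92.3]
tool_rot: [-3.136, 0.0, 1.402]
force: [-1.0, 0.6, -0.0]
width: 85.2
gripper_force: 0.0
```

```bash
python3 - <<'E'
from h import *
st(); shot('scene','s4'); shot('wrist','w4')
a=cv2.resize(cv2.imread('pics/s4.png')[170:300,240:390],None,fx=2.6,fy=2.6)
b=cv2.resize(cv2.imread('pics/w4.png'),(400,300))
c=np.zeros((340,800,3),np.uint8); c[:338,:390]=a[:338,:390]; c[:300,400:]=b; cv2.imwrite('pics/c4.png',c)
E
```

```text
clk 5.22 pos [510.3 -13.9  92.3] H [-1.6  2.1 92.3] rpy [-1.7968e+02  3.0000e-02  8.0310e+01] F [-1.   0.6 -0. ] M [ 0.03  0.02 -0.05] w 85.2 0.0
```

View pics/c4.png

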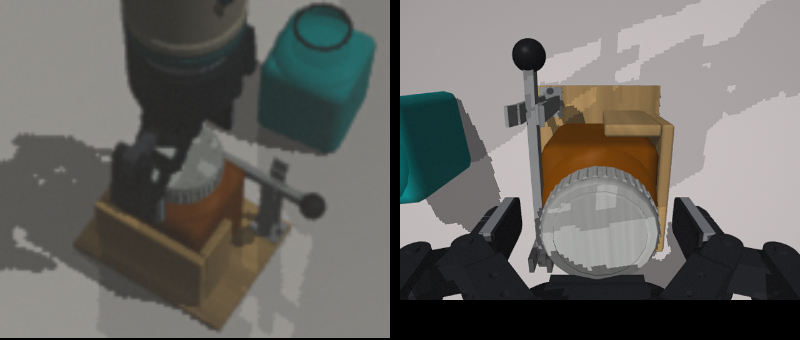

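The lid (crop x 541–658) sits midway between the pads (521 and 675) and nothing is touching. I close on it.

{"fn": "move_arm", "kwargs": {
  "targets": "1 0 0 0 0 0 0; -1 0 0 0 0 0 0; -1 0 0 0 0 0 0; -1 0 0 0 0 0 0; -1 0 0 0 0 0 0"
}}

```text
clock: 5.73
eef_pos: [512.9, -15.2, 96.2]
tool_rot: [3.14, -0.0, 1.399]
force: [-1.7, 0.3, 7.2]
width: 59.5
gripper_force: 62.7
```

{"fn": "move_arm", "kwargs": {
  "targets": "-1 0 0 0 0 0 0; -1 0 0 0 0 0 0; -1 0 0 0 0 0 0"
}}

```text
clock: 5.98
eef_pos: [512.9, -15.2, 96.1]
tool_rot: [3.14, -0.0, 1.399]
force: [-1.9, 1.0, 7.9]
width: 59.7
gripper_force: 62.7
```

```bash
python3 - <<'E'
from h import *
st()
W=shot('wrist','w5'); cv2.imwrite('pics/w5c.png',W['color'][200:480,150:500,::-1])
E
```

```text
clk 5.98 pos [512.9 -15.2  96.1] H [ 1.2  1.2 96.1] rpy [ 1.7991e+02 -1.0000e-02  8.0160e+01] F [-1.9  1.   7.9] M [0.04 0.37 0.02] w 59.7 62.7
```

View pics/w5c.png

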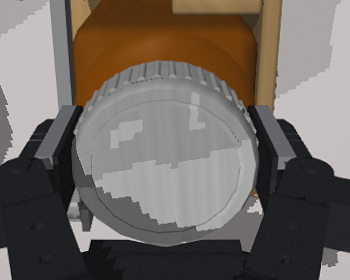

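Good grip (62.7 N), lid centred. I start unscrewing, watching the moment.

{"fn": "move_arm", "kwargs": {
  "targets": "-1 0 0 0 0 0 -3; -1 0 0 0 0 0 -3; -1 0 0 0 0 0 -3; -1 0 0 0 0 0 0"
}}

```text
clock: 6.37
eef_pos: [513.3, -15.4, 96.3]
tool_rot: [3.139, -0.0, 1.557]
force: [-1.6, 0.9, 8.8]
width: 59.4
gripper_force: 63.4
```

```bash
python3 -c "
from h import *
st()"
```

```text
clk 6.37 pos [513.3 -15.4  96.3] H [ 1.7  1.1 96.3] rpy [179.87  -0.    89.23] F [-1.6  0.9  8.8] M [ 0.06  0.21 -0.  ] w 59.4 63.4
```

{"fn": "move_arm", "kwargs": {
  "targets": "-1 0 0 0 0 0 -4; -1 0 0 0 0 0 -4; -1 0 0 0 0 0 -4; -1 0 0 0 0 0 0"
}}

```text
clock: 6.7
eef_pos: [513.7, -15.1, 96.6]
tool_rot: [3.138, 0.0, 1.768]
force: [-2.5, 0.9, 10.5]
width: 59.6
gripper_force: 63.6
```

```bash
python3 -c "
from h import *
st()"
```

```text
clk 6.70 pos [513.7 -15.1  96.6] H [ 2.   1.5 96.6] rpy [1.7982e+02 3.0000e-02 1.0130e+02] F [-2.5  0.9 10.5] M [0.14 0.26 0.1 ] w 59.6 63.6
```

```bash
python3 - <<'E'
from h import *
W=shot('wrist','w6'); c=np.hstack([load('w5')['color'][80:480,120:520,::-1],W['color'][80:480,120:520,::-1]]); cv2.imwrite('pics/w6c.png',c)
E
```

```text
(no output)
```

View pics/w6c.png

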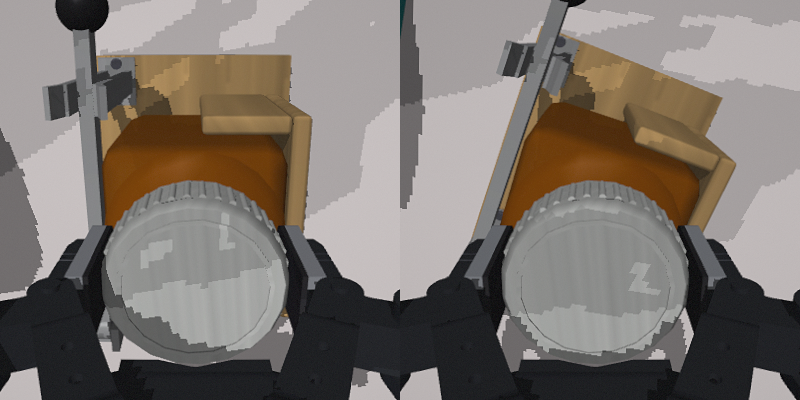

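The lid streaks stay fixed in the gripper (no slip), while the jar stays parallel to the holder and bar. The lid is turning. I continue to about 58° in total and ease up slightly.

{"fn": "move_arm", "kwargs": {
  "targets": "-1 0 0 -0.02 0 0 -4.5; -1 0 0 -0.02 0 0 -4.5; -1 0 0 -0.02 0 0 -4.5; -1 0 0 -0.01 0 0 -4.5; -1 0 0 0 0 0 0"
}}

```text
clock: 7.17
eef_pos: [513.3, -15.6, 96.7]
tool_rot: [3.14, 0.001, 2.082]
force: [-1.9, 0.1, 6.1]
width: 59.4
gripper_force: 63.7
```

{"fn": "move_arm", "kwargs": {
  "targets": "-1 0 0 0 0 0 -5; -1 0 0 0 0 0 -5; -1 0 0 0 0 0 -5; -1 0 0 0 0 0 -4; -1 0 0 0 0 0 0"
}}

```text
clock: 7.58
eef_pos: [512.7, -15.9, 96.7]
tool_rot: [-3.142, 0.001, 2.413]
force: [-2.6, -0.2, 7.9]
width: 59.5
gripper_force: 64.0
```

```bash
python3 - <<'E'
from h import *
st(); W=shot('wrist','w7'); c=np.hstack([load('w5')['color'][80:480,120:520,::-1],W['color'][80:480,120:520,::-1]]); cv2.imwrite('pics/w7c.png',c)
E
```

```text
clk 7.58 pos [512.7 -15.9  96.7] H [ 1.2  0.5 96.7] rpy [-1.8000e+02  8.0000e-02  1.3826e+02] F [-2.6 -0.2  7.9] M [-0.07  0.34  0.16] w 59.5 64.0
```

View pics/w7c.png

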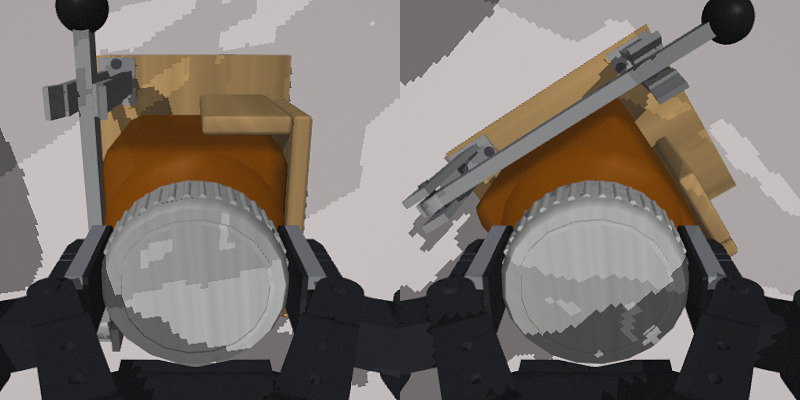

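The lid has turned 58° with the gripper, and the jar is still square behind the bar in the fork. I lift gently.

{"fn": "move_arm", "kwargs": {
  "targets": "-1 0 0 -0.1 0 0 0; -1 0 0 -0.1 0 0 0; -1 0 0 -0.1 0 0 0; -1 0 0 -0.1 0 0 0; -1 0 0 0 0 0 0"
}}

```text
clock: 8.05
eef_pos: [512.4, -15.6, 99.6]
tool_rot: [-3.141, 0.0, 2.411]
force: [-0.4, -0.4, -0.3]
width: 59.8
gripper_force: 64.6
```

```bash
python3 -c "
from h import *
st()"
```

```text
clk 8.05 pos [512.4 -15.6  99.6] H [ 0.8  0.8 99.6] rpy [-179.97    0.    138.14] F [-0.4 -0.4 -0.3] M [-0.16  0.15 -0.02] w 59.8 64.6
```

{"fn": "move_arm", "kwargs": {
  "targets": "-1 0 0 -0.4 0 0 0; -1 0 0 -0.6 0 0 0; -1 0 0 -0.8 0 0 0; -1 0 0 -0.8 0 0 0; -1 0 0 -0.5 0 0 0"
}}

```text
clock: 8.47
eef_pos: [513.3, -15.1, 132.0]
tool_rot: [3.14, 0.001, 2.411]
force: [-0.4, 0.4, -0.3]
width: 59.7
gripper_force: 64.5
```

{"fn": "move_arm", "kwargs": {
  "targets": "-1 0 0 -0.25 0 0 0; -1 0 0 0 0 0 0; -1 0 0 0 0 0 0; -1 0 0 0 0 0 0"
}}

```text
clock: 8.8
eef_pos: [512.3, -15.4, 132.8]
tool_rot: [-3.141, -0.0, 2.411]
force: [0.3, 0.1, -0.3]
width: 59.5
gripper_force: 64.5
```

```bash
python3 - <<'E'
from h import *
st(); S=shot('scene','s8'); W=shot('wrist','w8'); T=shot('top','t8')
a=cv2.resize(cv2.imread('pics/s8.png')[150:300,250:400],(500,500),interpolation=cv2.INTER_CUBIC); b=cv2.resize(cv2.imread('pics/w8.png')[:,100:540],(300,327))
c=np.zeros((500,800,3),np.uint8); c[:,:500]=a; c[:327,500:]=b; cv2.imwrite('pics/c8.png',c)
print(proj(S,[H(0,0,122.5),H(0,0,142.5),H(0,0,162.5)]))
E
```

```text
clk 8.80 pos [512.3 -15.4 132.8] H [  0.7   0.9 132.8] rpy [-1.7998e+02 -1.0000e-02  1.3815e+02] F [ 0.3  0.1 -0.3] M [ 0.02  0.03 -0.01] w 59.5 64.5
[[310.07760274 229.90728668]
 [310.01682601 224.08981823]
 [309.95381295 218.05050334]]
```

View pics/c8.png

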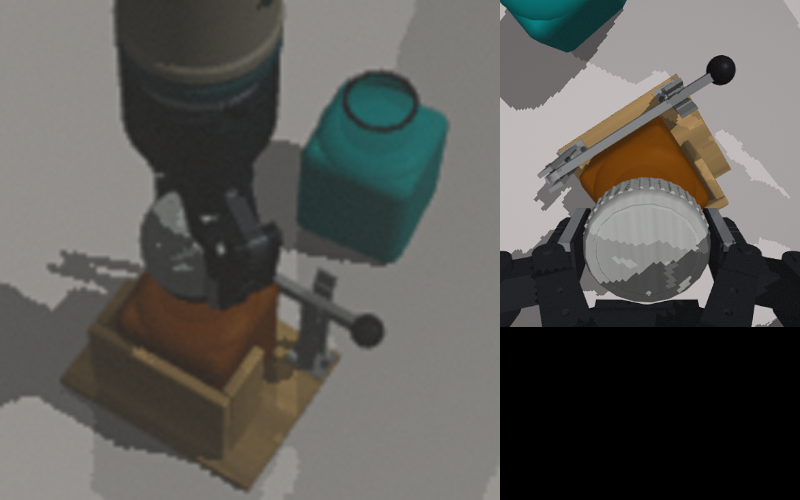

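The lid is held level over the seated jar, at crop (185,245). The bar is still in its fork at (320,300), the turquoise jar is untouched and there is no external force. I hand in.

```bash
python3 -c "
from h import *
print(order.finish_job())"
```

```text
the job is handed in; nothing more can be done
None
```

The job is handed in at about 9 s of the 48 s allowed: the bar is down in its fork, the lid was turned about 58° and lifted straight off, and it is held level roughly 20 mm above the rim with the jar still in its seat.

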